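# Put the tea tins away and keep the fullest in hand

### The job

Three identical closed tins stand on the worktop, and only their weight tells how full they are. Stand the two lighter tins fully down in wells of the wooden tray, set down rather than dropped, and finish holding the heaviest tin upright in the gripper, lifted at least 10 cm clear above the open worktop in front of the wall cabinets and touching nothing else. Leave everything else on the worktop where it is; do not put the heaviest tin down at the end, the job ends while you hold it.

Things in the scene. Friction and masses are not known exactly. Their poses are not given: they have to be found in the camera images.
- tin_a: closed square red tin, one of three alike, on the worktop at the start: 66 x 66 mm (lid 68), lid top 92 mm up, square steel knob 20 x 20 mm from 96 to 112 mm. Origin: centre of the underside; z up, x and y square to the sides. Lid tight: may be lifted by knob or sides. Sealed packet loose inside. Tins weigh 0.18 to 0.70 kg, the heaviest at least 0.13 kg above the next; any can be it
- tin_b: closed square red tin, one of three alike, on the worktop at the start: 66 x 66 mm (lid 68), lid top 92 mm up, square steel knob 20 x 20 mm from 96 to 112 mm. Origin: centre of the underside; z up, x and y square to the sides. Lid tight: may be lifted by knob or sides. Sealed packet loose inside. Tins weigh 0.18 to 0.70 kg, the heaviest at least 0.13 kg above the next; any can be it
- tin_c: closed square red tin, one of three alike, on the worktop at the start: 66 x 66 mm (lid 68), lid top 92 mm up, square steel knob 20 x 20 mm from 96 to 112 mm. Origin: centre of the underside; z up, x and y square to the sides. Lid tight: may be lifted by knob or sides. Sealed packet loose inside. Tins weigh 0.18 to 0.70 kg, the heaviest at least 0.13 kg above the next; any can be it
- tray: pale wooden tray fixed to the worktop, 96 x 274 mm (x by y), three open wells in a row along its y. Origin: centre of the underside, z up. Wells 78 x 78 mm, floor 10 mm above the worktop; side walls 32 mm high, dividers 8 mm thick and 28 high, end boards 12 mm thick and 65 high. A tin fits any well in any quarter turn, 5 to 6 mm to spare on each side
- well_0 (a point): centre of the floor of the first (at the tray's +y end) well of the tray (10 mm above the worktop); axes as the tray's
- well_1 (a point): centre of the floor of the middle well of the tray (10 mm above the worktop); axes as the tray's
- well_2 (a point): centre of the floor of the last (at the tray's -y end) well of the tray (10 mm above the worktop); axes as the tray's
- salt_shaker: bystander: glass salt shaker, 44 mm across, 90 mm high, between the tray and the tins; origin under its centre
- teaspoon: bystander: steel teaspoon 130 mm long lying behind the tins; origin under its centre
- lemon: bystander: lemon, 78 x 55 x 56 mm; origin under its centre
- pepper_mill: bystander: dark wooden pepper mill, 58 mm across, 170 mm high; origin under its centre. It stands under the wall cabinets, whose lower front edge runs along y at x = 0.61, z = 0.465 m, with door handles out to x = 0.58 above z = 0.56: straight transits in front of that edge keep the wrist clear
- mug_cream: bystander: cream mug, 97 mm high; origin under its centre
- kitchen_timer: bystander: round red and white kitchen timer, 65 mm across, 48 mm high; origin under its centre
- tumbler: bystander: clear glass tumbler, 81 mm across, 93 mm high; origin under its centre

How it is judged:
On the way, in this order (a step that is already met when the one before it is completed fails the run):
1. a tin stands fully down in a well of the tray (((x of tin_a in the frame of tray between -0.012 and 0.012 m and y of tin_a in the frame of tray between -0.105 and 0.105 m and z of tin_a in the frame of tray between 0.006 and 0.015 m and angle between tin_a's own z axis and vertical below 0.06 rad) or (x of tin_b in the frame of tray between -0.012 and 0.012 m and y of tin_b in the frame of tray between -0.105 and 0.105 m and z of tin_b in the frame of tray between 0.006 and 0.015 m and angle between tin_b's own z axis and vertical below 0.06 rad) or (x of tin_c in the frame of tray between -0.012 and 0.012 m and y of tin_c in the frame of tray between -0.105 and 0.105 m and z of tin_c in the frame of tray between 0.006 and 0.015 m and angle between tin_c's own z axis and vertical below 0.06 rad))), for 0.2 s.
2. two tins stand fully down in wells of the tray ((((x of tin_a in the frame of tray between -0.012 and 0.012 m and y of tin_a in the frame of tray between -0.105 and 0.105 m and z of tin_a in the frame of tray between 0.006 and 0.015 m and angle between tin_a's own z axis and vertical below 0.06 rad) and (x of tin_b in the frame of tray between -0.012 and 0.012 m and y of tin_b in the frame of tray between -0.105 and 0.105 m and z of tin_b in the frame of tray between 0.006 and 0.015 m and angle between tin_b's own z axis and vertical below 0.06 rad)) or ((x of tin_a in the frame of tray between -0.012 and 0.012 m and y of tin_a in the frame of tray between -0.105 and 0.105 m and z of tin_a in the frame of tray between 0.006 and 0.015 m and angle between tin_a's own z axis and vertical below 0.06 rad) and (x of tin_c in the frame of tray between -0.012 and 0.012 m and y of tin_c in the frame of tray between -0.105 and 0.105 m and z of tin_c in the frame of tray between 0.006 and 0.015 m and angle between tin_c's own z axis and vertical below 0.06 rad)) or ((x of tin_b in the frame of tray between -0.012 and 0.012 m and y of tin_b in the frame of tray between -0.105 and 0.105 m and z of tin_b in the frame of tray between 0.006 and 0.015 m and angle between tin_b's own z axis and vertical below 0.06 rad) and (x of tin_c in the frame of tray between -0.012 and 0.012 m and y of tin_c in the frame of tray between -0.105 and 0.105 m and z of tin_c in the frame of tray between 0.006 and 0.015 m and angle between tin_c's own z axis and vertical below 0.06 rad)))), for 0.2 s.
At the end, for the whole second after the job is handed in: Two tins, let go and upright, stand within 5 mm of the floor of tray wells, each pressing on the tray with under 4.5 N (only the lighter two do); the third is held still by the fingers, upright within 0.25 rad, its underside over 85 mm up, x below 0.62 m, touching no tray, tin or tall thing (((height (world z) of tin_a above 0.085 m and world x of tin_a below 0.62 m and angle between tin_a's own z axis and vertical below 0.25 rad and contact force between the fingers and tin_a above 1 N and linear speed of tin_a below 0.05 m/s and contact force between tin_a and tray below 0.05 N and contact force between tin_a and pepper_mill below 0.05 N and (x of tin_b in the frame of tray between -0.012 and 0.012 m and y of tin_b in the frame of tray between -0.105 and 0.105 m and z of tin_b in the frame of tray between 0.006 and 0.015 m and angle between tin_b's own z axis and vertical below 0.06 rad) and contact force between each of the fingers, tin_a and tin_b below 0.05 N and linear speed of each of tin_b, tin_c below 0.03 m/s and contact force between each of tin_b, tin_c and tray below 4.5 N and (x of tin_c in the frame of tray between -0.012 and 0.012 m and y of tin_c in the frame of tray between -0.105 and 0.105 m and z of tin_c in the frame of tray between 0.006 and 0.015 m and angle between tin_c's own z axis and vertical below 0.06 rad) and contact force between each of the fingers, tin_a and tin_c below 0.05 N) or (height (world z) of tin_b above 0.085 m and world x of tin_b below 0.62 m and angle between tin_b's own z axis and vertical below 0.25 rad and contact force between the fingers and tin_b above 1 N and linear speed of tin_b below 0.05 m/s and contact force between tin_b and tray below 0.05 N and contact force between tin_b and pepper_mill below 0.05 N and (x of tin_a in the frame of tray between -0.012 and 0.012 m and y of tin_a in the frame of tray between -0.105 and 0.105 m and z of tin_a in the frame of tray between 0.006 and 0.015 m and angle between tin_a's own z axis and vertical below 0.06 rad) and contact force between each of the fingers, tin_b and tin_a below 0.05 N and linear speed of each of tin_a, tin_c below 0.03 m/s and contact force between each of tin_a, tin_c and tray below 4.5 N and (x of tin_c in the frame of tray between -0.012 and 0.012 m and y of tin_c in the frame of tray between -0.105 and 0.105 m and z of tin_c in the frame of tray between 0.006 and 0.015 m and angle between tin_c's own z axis and vertical below 0.06 rad) and contact force between each of the fingers, tin_b and tin_c below 0.05 N) or (height (world z) of tin_c above 0.085 m and world x of tin_c below 0.62 m and angle between tin_c's own z axis and vertical below 0.25 rad and contact force between the fingers and tin_c above 1 N and linear speed of tin_c below 0.05 m/s and contact force between tin_c and tray below 0.05 N and contact force between tin_c and pepper_mill below 0.05 N and (x of tin_a in the frame of tray between -0.012 and 0.012 m and y of tin_a in the frame of tray between -0.105 and 0.105 m and z of tin_a in the frame of tray between 0.006 and 0.015 m and angle between tin_a's own z axis and vertical below 0.06 rad) and contact force between each of the fingers, tin_c and tin_a below 0.05 N and linear speed of each of tin_a, tin_b below 0.03 m/s and contact force between each of tin_a, tin_b and tray below 4.5 N and (x of tin_b in the frame of tray between -0.012 and 0.012 m and y of tin_b in the frame of tray between -0.105 and 0.105 m and z of tin_b in the frame of tray between 0.006 and 0.015 m and angle between tin_b's own z axis and vertical below 0.06 rad) and contact force between each of the fingers, tin_c and tin_b below 0.05 N))); the arm keeps its last pose, push and grip.
It fails at once if a tin is let go with its underside more than 45 mm above the worktop (dropped) ((height (world z) of tin_a above 0.045 m and contact force between the fingers and tin_a below 0.02 N) or (height (world z) of tin_b above 0.045 m and contact force between the fingers and tin_b below 0.02 N) or (height (world z) of tin_c above 0.045 m and contact force between the fingers and tin_c below 0.02 N)).
It fails at once if a tin is tipped over (angle between any of tin_a, tin_b, tin_c's own z axis and vertical above 0.7 rad).
It fails at once if a bystander is pushed more than 25 mm from its place (distance of any of salt_shaker, teaspoon, lemon, pepper_mill, mug_cream, kitchen_timer, tumbler from where it was at the start of the episode above 0.025 m).
It also fails if it takes over 72 s, if anything falls off the work surface, if the arm or the gripper's body presses on something with over 40 N, if the wrist force passes 120 N, or if a joint passes its speed limit or range.

### The arm

A 7-joint arm with a two-finger parallel gripper is mounted at the origin on a cart in front of the work surface, level with it; the furniture and walls round the work are solid. World frame = base frame: x ahead of the robot, y to its left, z up, the work surface at z = 0. Lengths are in m, angles in rad, forces in N, time in s.
With the tool pointing down it reaches from about 0.35 to 0.775 m from the base axis. Payload 3.1 kg.
Tool frame: the origin (TCP) lies midway between the tips of the shut fingers; the grasp point (between the pads) lies 19 mm behind it; z points along the fingers, y is the line along which they close (so a half turn about z gives the same grasp; the last joint's range is limited). The gripper opens to 85 mm and grips with 20 to 120 N. Pads are 22 mm wide; open, the fingers measure 114 mm over their backs; the gripper's body (76 mm by 85 mm) begins 54 mm behind the grasp point. The pads swing forward as they close: fully open they stand 13 mm farther back than shut.
Start: joints at [-1.213, 0.311, 0.014, 1.512, -0.004, 1.319, -0.027], TCP at [0.214, 0.507, 0.231] pointing down, gripper open.
Joint ranges: [-2.7, 2.7], [-0.3, 1.91], [-1.27, 1.3], [0.12, 2.57], [-1.44, 4.58], [0.2, 2.03], [-3.05, 3.05]. Speed limits (rad/s): [2.79, 2.79, 3.14, 3.14, 3.14, 3.14, 3.14].

### API

Orientations are given as [roll, pitch, yaw] about the fixed x, y, z axes, in that order (R = Rz(yaw) Ry(pitch) Rx(roll)).
In Python, from rig import robot gives the robot as it stands.
- The arm moves only by the shell command python3 drive.py 'ROWS' [OPENING] [FORCE]. ROWS is a JSON list of rows, 1 to 5 of them, each of 6 numbers: dx, dy, dz in m, then a rotation vector rx, ry, rz in rad; each row shifts and turns the commanded pose from where the row before left it, along the tool's axes as they then stand; what a row does not reach is not made up. A row lasts 1/12 s, in which the tool goes at most 0.0417 m and 0.125 rad, less where a joint would pass 70% of its speed; a pose out of reach is approached as far as the arm can. OPENING is the opening from 0.0 (shut) to 1.0 (fully open), set as the command begins (- or left out keeps the last). The fingers move at their own pace and stop on an object; FORCE is the grip in N (left out, the last holds). Time passes only in rows, so rows that do not move let the fingers close. It prints the time, the measured TCP pose, the force, the opening and the grip force at its end.
- robot.read_state(): the state, without advancing time (a new reading comes with each control period).
- robot.capture(name): name is "scene" or "side" or "wrist"; returns the picture (384x512x3 uint8, blue, green, red); there is no depth.
- robot.camera_model(name): a dict with "intrinsics" (3x3 intrinsics, pixels), "dist" ([k1, k2, p1, p2, k3] as OpenCV has them; the pictures are not rectified), "R" (3x3) and "t" (3): a world point X has camera coordinates R X + t; the wrist camera has in their place "mount" (4x4, takes a point from camera to tool coordinates, whose origin is the TCP and whose axes are the flange's). Camera axes: x right, y down, z forward; pixel columns grow to the right and rows downward; lengths in m; the calibration is good to about 2 mm. A picture is of the moment at which its call begins: read the wrist's pose just before it. camera_model takes no time and is no camera call.
- robot.sign_off(): hands the job in; it is judged then, once.
The state is a dict: "time": time; "joint_positions": joint angles; "dq": joint speeds; "joint_efforts": joint torques, N m; "tool_pos": TCP position; "tool_rot": TCP orientation; "wrist_force": force on the tool from outside, world axes, zero at the start; "moment": the same for the moment, N m; "grip_width": opening from 0.0 (shut) to 1.0 (fully open); "finger_force": force on a finger pad.
Only numpy, scipy, OpenCV 4.12 (cv2) and the standard library are available. Lean on these libraries where they do the work, as an engineer would, in place of code of your own. Each camera call takes 0.05 s, during which the arm holds its last target. There are 200 camera calls.

## Working session

There is one attempt and no reset: what is moved stays moved. The work goes in short steps, Python scripts to look and compute and a shell command to move; the robot and the scene stay as the last step left them, time stands still between calls to the robot, and variables do not carry over. Pictures are saved under pics/ and viewed, at most 10 in all, crops included, and the job is handed in when it is done.

```bash
ls; mkdir -p pics; python3 - <<'E'
from rig import robot
import cv2,numpy as np
for n in("scene","side"):
    im=robot.capture(n);cv2.imwrite(f"pics/{n}0.png",im)
    m=robot.camera_model(n);print(n,np.round(m["intrinsics"],1).tolist(),np.round(-np.array(m["R"]).T@m["t"],3),np.round(m["R"],2).tolist(),m["dist"])
print(np.round(robot.camera_model("wrist")["mount"],3))
s=robot.read_state();print({k:np.round(v,3).tolist() for k,v in s.items()})
E
```

```text
drive.py
pics
rig.py
scene [[412.4, 0.0, 256.5], [0.0, 412.4, 187.8], [0.0, 0.0, 1.0]] [-0.388  0.535  0.935] [[-0.53, -0.85, 0.02], [-0.53, 0.31, -0.79], [0.66, -0.43, -0.61]] [-0.05984737  0.          0.          0.          0.        ]
side [[462.8, 0.0, 246.7], [0.0, 462.8, 195.1], [0.0, 0.0, 1.0]] [-0.149  0.032  1.11 ] [[-0.15, -0.99, 0.0], [-0.82, 0.12, -0.56], [0.55, -0.09, -0.83]] [-0.16378929  0.          0.          0.          0.        ]
[[ 0.001 -0.956 -0.293  0.075]
 [ 1.     0.001 -0.    -0.001]
 [ 0.001 -0.293  0.956 -0.144]
 [ 0.     0.     0.     1.   ]]
{'time': 0.1, 'joint_positions': [-1.213, 0.312, 0.014, 1.513, -0.004, 1.319, -0.027], 'dq': [-0.001, -0.001, 0.0, -0.005, 0.001, 0.001, -0.001], 'joint_efforts': [0.001, -38.085, 0.147, -23.124, 0.012, 0.008, -0.0], 'tool_pos': [0.214, 0.506, 0.23], 'tool_rot': [-3.139, 0.0, 2.742], 'wrist_force': [-0.609, 0.005, 0.044], 'moment': [0.012, 0.054, 0.002], 'finger_force': 0.0, 'grip_width': 0.998}
```

View pics/scene0.png

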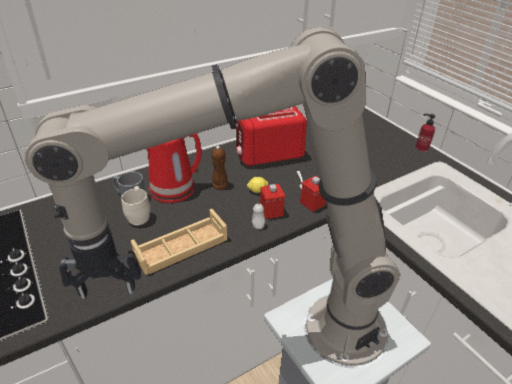

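View pics/side0.png

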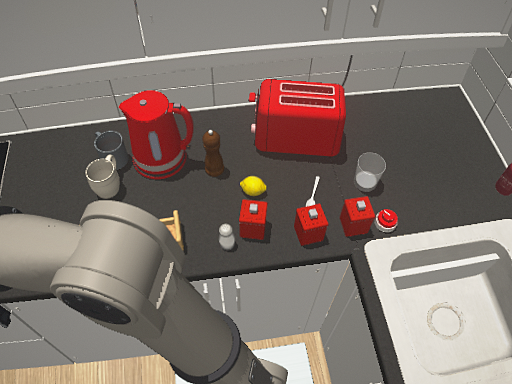

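The scene view shows the tray at about (182,243), with the salt shaker at (259,216). The side view shows three tins with knobs near (253,205), (313,213) and (350,202). It also shows the timer at (387,219), the lemon at (253,186), the spoon at (313,190) and the tumbler at (370,172).

```bash
cat > h.py <<'E'
from rig import robot
import cv2,numpy as np
def ray(n,px,z):
    m=robot.camera_model(n);R=np.array(m["R"]);t=np.array(m["t"])
    u=cv2.undistortPoints(np.array(px,float).reshape(-1,1,2),np.array(m["intrinsics"]),np.array(m["dist"])).reshape(-1,2)
    d=np.c_[u,np.ones(len(u))]@R; c=-R.T@t
    return (c+d*((z-c[2])/d[:,2:3]))[:,:2]
E
python3 - <<'E'
from h import *
a=cv2.imread("pics/side0.png");b=cv2.imread("pics/scene0.png")
A=cv2.resize(a[185:255,210:410],None,fx=4,fy=4,interpolation=cv2.INTER_CUBIC)
B=cv2.resize(b[175:275,120:330],None,fx=3.8,fy=3.8,interpolation=cv2.INTER_CUBIC)
cv2.imwrite("pics/cA.png",A);cv2.imwrite("pics/cB.png",B[:,:800])
hsv=cv2.cvtColor(a,cv2.COLOR_BGR2HSV)
g=((hsv[...,1]<90)&(hsv[...,2]>100)).astype(np.uint8);g[:190]=0;g[225:]=0
n,l,s,c=cv2.connectedComponentsWithStats(g)
for i in range(1,n):
    if s[i,4]>15:print(s[i],c[i].round(1),ray("side",[c[i]],.112).round(4))
E
```

```text
[ 93 190  25   8 146] [105.3 192.9] [[0.5809 0.2954]]
[306 190  10  17  80] [310.8 199.8] [[ 0.4791 -0.2364]]
[  79  200   86   25 1167] [120.2 212.2] [[0.5141 0.2554]]
[357 201   9   9  55] [360.9 204.2] [[ 0.4461 -0.3635]]
[249 204   9   9  60] [253.1 207.3] [[ 0.4785 -0.0847]]
[308 209  10  10  61] [312.8 212.7] [[ 0.4397 -0.2325]]
[374 212   6  13  37] [376.6 219.5] [[ 0.3948 -0.3907]]
[  0 214  77  11 600] [ 29.4 219.9] [[0.5251 0.4982]]
[ 83 218  45   7 222] [102.6 221.7] [[0.4918 0.3009]]
[471 219  41   6 153] [496.5 222.2] [[ 0.3345 -0.7155]]
```

View pics/cA.png

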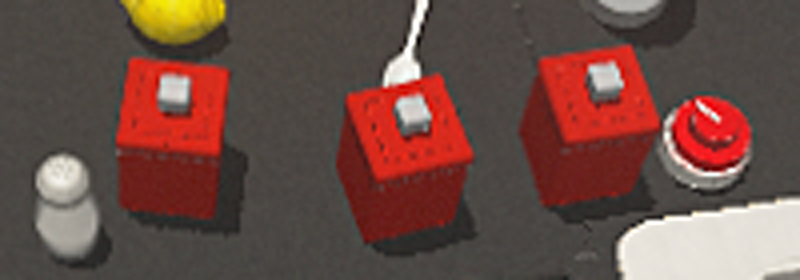

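View pics/cB.png

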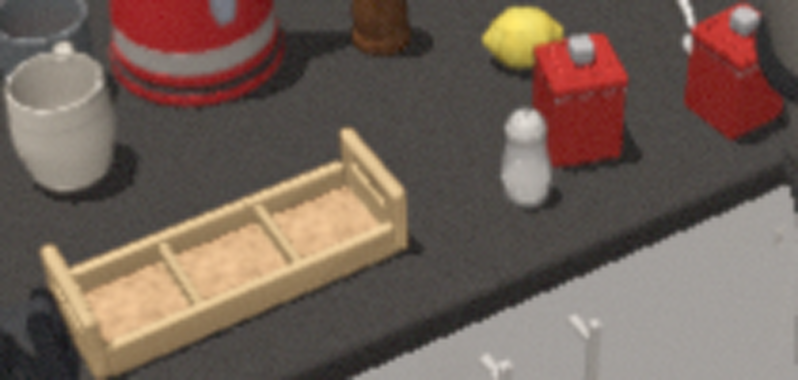

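The tins' lids and knobs are clear. Crop A has the lid corners of the three tins, and crop B shows the three empty tray wells, with dividers near (182,275) and (275,235).

```bash
python3 - <<'E'
from h import *
f=lambda P,s,o:(np.array(P,float)+.5)/s-.5+o
for P in([(131,58),(229,67),(220,150),(117,143)],[(347,93),(440,76),(473,160),(378,178)],[(540,59),(632,46),(658,128),(562,142)]):
    w=ray("side",f(P,4,[210,185]),.092);e=np.roll(w,-1,0)-w
    y=np.degrees(np.arctan2(e[:,1],e[:,0]))
    print(w.mean(0).round(4),np.linalg.norm(e,axis=1).round(3),((y+45)%90-45).round(1))
for P,z in(([(350,128),(407,185),(92,347),(43,252)],.065),([(405,250),(105,377)],0),([(342,140),(396,195),(104,335),(58,247)],.065),([(257,207),(300,262)],.028),([(163,246),(203,301)],.028)):
    w=ray("scene",f(P,3.8,[120,175]),z);print(w.round(4).tolist(),w.mean(0).round(4))
b=cv2.imread("pics/scene0.png")
print("salt base",ray("scene",f([(526,203)],3.8,[120,175]),0),"salt top",ray("scene",f([(526,113)],3.8,[120,175]),.09), ray("side",f([(63,165)],4,[210,185]),.09))
print("mug rim",ray("scene",f([(60,78)],3.8,[120,175]),.097))
print("timer",ray("side",f([(707,130)],4,[210,185]),.035),"lemon",ray("side",[(253,187)],.03),"mill top",ray("side",[(211,133)],.17),"tumbler",ray("side",[(370,160)],.093))
E
```

```text
[ 0.4811 -0.0856] [0.065 0.064 0.066 0.066] [-14.8 -15.2 -13.1 -16.2]
[ 0.4415 -0.2334] [0.064 0.066 0.064 0.066] [3.4 5.1 3.3 5.4]
[ 0.4474 -0.3633] [0.065 0.065 0.066 0.065] [ 0.7 -1.6  0.4 -2.6]
[[0.5319, 0.1136], [0.4455, 0.1058], [0.4091, 0.385], [0.5202, 0.3847]] [0.4767 0.2473]
[[0.4389, 0.113], [0.4349, 0.3756]] [0.4369 0.2443]
[[0.5215, 0.1264], [0.4396, 0.1191], [0.4157, 0.3735], [0.5196, 0.3729]] [0.4741 0.2479]
[[0.5202, 0.2079], [0.4447, 0.2045]] [0.4824 0.2062]
[[0.5167, 0.2922], [0.4445, 0.2878]] [0.4806 0.29  ]
salt base [[ 0.43596397 -0.00391255]] salt top [[ 0.44876996 -0.00934265]] [[ 0.44740697 -0.00835112]]
mug rim [[0.67907203 0.31180471]]
timer [[ 0.43983151 -0.45292804]] lemon [[ 0.59794809 -0.10473902]] mill top [[ 0.69459741 -0.00293707]] tumbler [[ 0.59800887 -0.44052308]]
```

```bash
cat > st.py <<'E'
from rig import robot
import numpy as np,sys
s=robot.read_state();p=np.array(s["tool_pos"]);r=s["tool_rot"];y=r[2]
print("t%.2f"%s["time"],p.round(4),"rot",np.round(r,3),"F",np.round(s["wrist_force"],2),"M",np.round(s["moment"],2),"w%.3f ff%.1f q7 %.2f"%(s["grip_width"],s["finger_force"],s["joint_positions"][6]))
if len(sys.argv)>4:
    d=np.array([float(v) for v in sys.argv[1:4]])-p;dy=np.radians(float(sys.argv[4]))-y
    dy=(dy+np.pi/2)%np.pi-np.pi/2
    print("turn rz %.4f"%-dy,"then tool d",np.round([d[0]*np.cos(y+dy)+d[1]*np.sin(y+dy),d[0]*np.sin(y+dy)-d[1]*np.cos(y+dy),-d[2]],4))
E
Q="[0,0,0,0,0,0.125]"
python3 drive.py '[[0,0,0,0,0,0.12],[0,0,0,0,0,0.12],[0,0,0,0,0,0.12],[0,0,0,0,0,0.12],[0,0,0,0,0,0.12]]' 0.6
python3 drive.py '[[0,0,0,0,0,0.12],[0,0,0,0,0,0.12],[0,0,0,0,0,0.12],[0,0,0,0,0,0.12],[0,0,0,0,0,0.09]]'
python3 st.py .48 .27 .23 90
```

```text
time: 0.52
tool_pos: [0.2139, 0.5062, 0.2306]
tool_rot: [-3.14, 0.001, 2.136]
wrist_force: [0.1, -0.1, 0.9]
grip_width: 0.598
finger_force: 0.0
time: 0.93
tool_pos: [0.2138, 0.5062, 0.2307]
tool_rot: [-3.141, 0.001, 1.566]
wrist_force: [0.6, 0.7, -0.1]
grip_width: 0.599
finger_force: 0.0
t0.93 [0.2138 0.5062 0.2307] rot [-3.141e+00  1.000e-03  1.566e+00] F [ 0.61  0.75 -0.1 ] M [ 0.    0.07 -0.01] w0.599 ff0.0 q7 -1.15
turn rz -0.0043 then tool d [-0.2362  0.2662  0.0007]
```

```bash
python3 drive.py '[[-0.026,0.0296,0,0,0,0],[-0.026,0.0296,0,0,0,0],[-0.026,0.0296,0,0,0,0],[-0.026,0.0296,0,0,0,0],[-0.026,0.0296,0,0,0,0]]' >/dev/null
python3 drive.py '[[-0.026,0.0296,0,0,0,0],[-0.026,0.0296,0,0,0,0],[-0.026,0.0296,0,0,0,0],[-0.026,0.0296,0,0,0,0],[0,0,0,0,0,0]]' >/dev/null
cat >> h.py <<'E'
from scipy.spatial.transform import Rotation as Ro
def wray(s,px,z):
    m=robot.camera_model("wrist");T=np.eye(4);T[:3,:3]=Ro.from_euler("xyz",s["tool_rot"]).as_matrix();T[:3,3]=s["tool_pos"]
    T=T@np.array(m["mount"])
    u=cv2.undistortPoints(np.array(px,float).reshape(-1,1,2),np.array(m["intrinsics"]),np.array(m["dist"])).reshape(-1,2)
    d=np.c_[u,np.ones(len(u))]@T[:3,:3].T;c=T[:3,3]
    return (c+d*((z-c[2])/d[:,2:3]))[:,:2]
E
python3 st.py; python3 - <<'E'
from h import *
import json
s=robot.read_state();im=robot.capture("wrist");cv2.imwrite("pics/w1.png",cv2.resize(im,None,fx=1.5625,fy=1.5625,interpolation=cv2.INTER_CUBIC))
json.dump({k:np.array(s[k]).tolist() for k in("tool_pos","tool_rot")},open("w1.json","w"))
print(np.round(robot.camera_model("wrist")["intrinsics"],1).tolist())
E
```

```text
t1.77 [0.4877 0.2625 0.2311] rot [3.136 0.007 1.556] F [ 0.97 -1.52  1.02] M [-0.05 -0.01 -0.02] w0.599 ff0.0 q7 -0.43
[[286.8, 0.0, 252.5], [0.0, 286.8, 194.5], [0.0, 0.0, 1.0]]
```

View pics/w1.png

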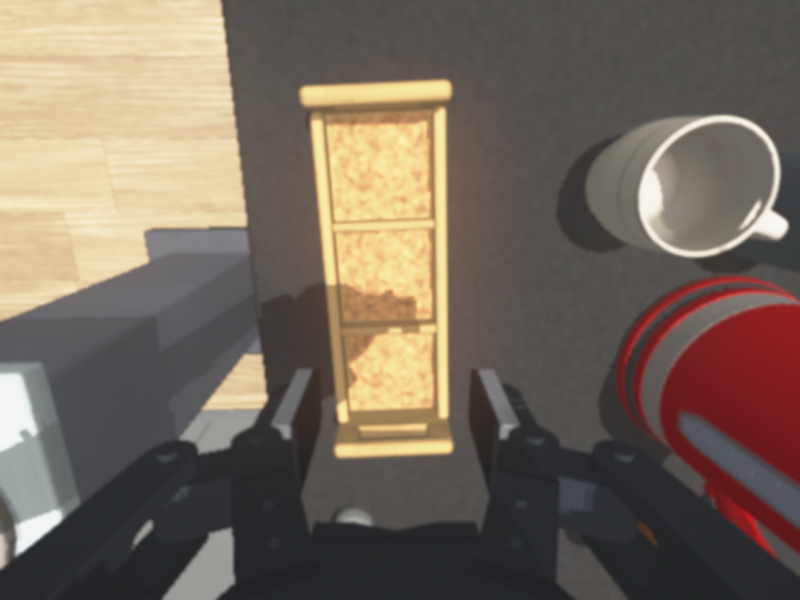

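```bash
python3 - <<'E'
from h import *
import json
s=json.load(open("w1.json"))
f=lambda P:(np.array(P,float)+.5)/1.5625-.5
for n,P,z in(("walls outer TL BL BR TR",[(311,113),(337,420),(448,420),(449,108)],.032),("divs",[(336,228),(435,223),(343,330),(437,326)],.028),("end tops outer TL TR BL BR",[(300,90),(451,82),(336,457),(452,452)],.065),("floor well1",[(336,233),(433,228),(434,322),(343,325)],.010)):
    w=wray(s,f(P),z);print(n,w.round(4).tolist(),w.mean(0).round(4))
E
python3 st.py .479 -.085 .23 75
```

```text
walls outer TL BL BR TR [[0.4309, 0.3716], [0.436, 0.1252], [0.5326, 0.1235], [0.5278, 0.3736]] [0.4818 0.2485]
divs [[0.4435, 0.2907], [0.5194, 0.2934], [0.4447, 0.207], [0.5222, 0.2093]] [0.4825 0.2501]
end tops outer TL TR BL BR [[0.4304, 0.3816], [0.5247, 0.3849], [0.4384, 0.1117], [0.532, 0.1148]] [0.4814 0.2483]
floor well1 [[0.441, 0.2842], [0.5195, 0.2871], [0.5214, 0.2063], [0.4427, 0.2048]] [0.4812 0.2456]
t1.82 [0.4845 0.2667 0.2309] rot [3.14  0.004 1.561] F [-0.12  0.69 -0.2 ] M [-0.01  0.06 -0.04] w0.602 ff0.0 q7 -0.44
turn rz 0.2515 then tool d [-0.3412  0.0857  0.0009]
```

The wrist view shows the tray with three empty wells (dividers at rows 226 and 330) and the mug at right (720,185). Averaging its estimates puts the tray at (0.481, 0.248) with a yaw of about 1.7°.

```bash
python3 drive.py '[[0,0,0,0,0,0.125],[0,0,0,0,0,0.125],[-0.038,0.0095,0,0,0,0],[-0.038,0.0095,0,0,0,0],[-0.038,0.0095,0,0,0,0]]' >/dev/null
python3 drive.py '[[-0.038,0.0095,0,0,0,0],[-0.038,0.0095,0,0,0,0],[-0.038,0.0095,0,0,0,0],[-0.038,0.0095,0,0,0,0],[-0.038,0.0095,0,0,0,0]]' >/dev/null
python3 drive.py '[[-0.038,0.0095,0,0,0,0],[0,0,0,0,0,0],[0,0,0,0,0,0],[0,0,0,0,0,0]]' >/dev/null
python3 st.py .479 -.085 .22 75; cat > kn.py <<'E'
from h import *
s=robot.read_state();im=robot.capture("wrist");cv2.imwrite("pics/k%.0f.png"%(s["time"]*100),im)
h=cv2.cvtColor(im,cv2.COLOR_BGR2HSV)
red=((h[...,1]>130)&((h[...,0]<8)|(h[...,0]>172))&(h[...,2]>60)).astype(np.uint8)
cl=cv2.morphologyEx(red,cv2.MORPH_CLOSE,np.ones((25,25)))
g=((cl>0)&(h[...,1]<100)&(h[...,2]>90)).astype(np.uint8)
n,l,st,c=cv2.connectedComponentsWithStats(g)
for i in range(1,n):
    if st[i,4]>60:
        r=cv2.minAreaRect(np.argwhere(l==i)[:,::-1].astype(np.float32));b=cv2.boxPoints(r);w=wray(s,b,.112);e=w[1]-w[0]
        print(st[i],c[i].round(1),wray(s,[c[i]],.112).round(4),"yaw",round((np.degrees(np.arctan2(e[1],e[0]))+45)%90-45,1),np.linalg.norm(np.diff(w,axis=0),axis=1).round(3))
E
python3 kn.py
```

```text
t2.98 [ 0.4792 -0.0779  0.2309] rot [-3.140e+00 -1.000e-03  1.323e+00] F [ 0.46  0.4  -0.42] M [ 0.04 -0.07 -0.01] w0.598 ff0.0 q7 0.01
turn rz 0.0142 then tool d [-0.0069  0.0017  0.0109]
[247 182  22  23 462] [257.4 193.2] [[ 0.4819 -0.0838]] yaw -14.1 [0.02  0.022 0.02 ]
[246 311  21  25 400] [255.8 322.9] [[ 0.4443 -0.2286]] yaw 7.5 [0.021 0.03  0.022]
```

```bash
python3 drive.py '[[-0.006,0.0033,0.02,0,0,0],[0,0,0.035,0,0,0],[0,0,0.035,0,0,0],[0,0,0.025,0,0,0],[0,0,0,0,0,0]]' 0.5 60 >/dev/null
python3 drive.py '[[0,0,0,0,0,0],[0,0,0,0,0,0],[0,0,0,0,0,0]]' >/dev/null
python3 st.py .481 -.0845 .095 75.5
```

```text
t3.70 [ 0.4831 -0.0858  0.1184] rot [ 3.137e+00 -1.000e-03  1.323e+00] F [-0.51  0.38  0.76] M [-0.   -0.04  0.01] w0.499 ff0.0 q7 0.10
turn rz 0.0057 then tool d [ 0.0008 -0.0023  0.0234]
```

```bash
python3 drive.py '[[0,-0.002,0.012,0,0,0],[0,0,0.011,0,0,0],[0,0,0,0,0,0],[0,0,0,0,0,0],[0,0,0,0,0,0]]' >/dev/null
python3 st.py .481 -.0845 .095 75.5
python3 drive.py '[[0,0,0,0,0,0],[0,0,0,0,0,0],[0,0,0,0,0,0],[0,0,0,0,0,0],[0,0,0,0,0,0]]' 0 60 >/dev/null
python3 st.py
```

```text
t4.12 [ 0.4797 -0.0858  0.0939] rot [ 3.14  -0.     1.322] F [ 0.09 -0.17 -0.28] M [ 0.03 -0.04  0.02] w0.500 ff0.0 q7 0.12
turn rz 0.0042 then tool d [ 0.0016  0.001  -0.0011]
t4.53 [ 0.4799 -0.0859  0.094 ] rot [ 3.14  -0.     1.322] F [ 0.94 -0.35  2.77] M [ 0.01 -0.02  0.02] w0.217 ff59.1 q7 0.12
```

```bash
python3 drive.py '[[0,0,-0.01,0,0,0],[0,0,-0.03,0,0,0],[0,0,-0.04,0,0,0],[0,0,-0.02,0,0,0],[0,0,0,0,0,0]]' >/dev/null
for i in 1 2 3; do python3 drive.py '[[0,0,0,0,0,0],[0,0,0,0,0,0]]' >/dev/null
python3 st.py .4808 .2480 .195 91.7; done
```

```text
t5.12 [ 0.4776 -0.0852  0.1921] rot [-3.138  0.     1.322] F [-0.1  -0.11 -2.46] M [-0.04 -0.05  0.01] w0.218 ff59.0 q7 0.04
turn rz -0.2785 then tool d [ 0.333   0.0131 -0.0029]
t5.28 [ 0.4777 -0.0854  0.1916] rot [-3.138e+00  1.000e-03  1.322e+00] F [-0.6  -0.04 -1.59] M [0.04 0.04 0.03] w0.215 ff59.0 q7 0.04
turn rz -0.2787 then tool d [ 0.3331  0.013  -0.0034]
t5.45 [ 0.4785 -0.0857  0.1925] rot [-3.140e+00  1.000e-03  1.322e+00] F [ 0.76 -0.51 -1.57] M [ 0.01 -0.01  0.  ] w0.215 ff59.0 q7 0.04
turn rz -0.2787 then tool d [ 0.3334  0.0122 -0.0025]
```

```bash
python3 drive.py '[[0,0,-0.015,0,0,-0.093],[0,0,-0.015,0,0,-0.093],[0,0,0,0,0,-0.093],[0.025,0,0,0,0,0],[0.036,0.003,0,0,0,0]]' >/dev/null
python3 drive.py '[[0.036,0.002,0,0,0,0],[0.036,0.002,0,0,0,0],[0.036,0.002,0,0,0,0],[0.036,0.002,0,0,0,0],[0.036,0.001,0,0,0,0]]' >/dev/null
python3 drive.py '[[0.036,0,0,0,0,0],[0.036,0,0,0,0,0],[0.020,0,0,0,0,0],[0,0,0,0,0,0],[0,0,0,0,0,0]]' >/dev/null
python3 drive.py '[[0,0,0,0,0,0],[0,0,0,0,0,0],[0,0,0,0,0,0]]' >/dev/null
python3 st.py .481 .2475 .14 91.7
```

```text
t6.95 [0.4816 0.2456 0.2234] rot [3.141e+00 1.000e-03 1.598e+00] F [ 0.41  0.64 -1.71] M [-0.   -0.    0.01] w0.219 ff59.0 q7 -0.37
turn rz -0.0028 then tool d [ 0.0019 -0.0005  0.0834]
```

```bash
python3 drive.py '[[0.0015,0,0.025,0,0,0],[0,0,0.035,0,0,0],[0,0,0.02,0,0,0],[0,0,0,0,0,0],[0,0,0,0,0,0]]' >/dev/null
python3 drive.py '[[0,0,0,0,0,0],[0,0,0,0,0,0]]' >/dev/null
python3 st.py .481 .2475 .105 91.7; python3 - <<'E'
from h import *
a=robot.capture("wrist");b=robot.capture("scene")
cv2.imwrite("pics/p1.png",np.hstack([cv2.resize(a[100:340,100:400],(400,320)),cv2.resize(b[190:290,115:240],(400,320),interpolation=cv2.INTER_CUBIC)]))
E
```

```text
t7.53 [0.4829 0.2494 0.1456] rot [ 3.137e+00 -2.000e-03  1.600e+00] F [-0.38  0.73 -1.14] M [ 0.01  0.02 -0.  ] w0.217 ff59.1 q7 -0.34
turn rz -0.0003 then tool d [-0.0018 -0.0019  0.0406]
```

View pics/p1.png

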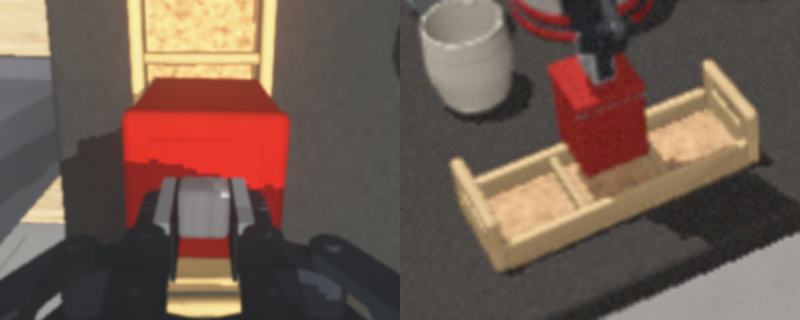

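The tin hangs upright over the middle well: its lid spans columns 125–288 in the left half, about centred on the tray walls.

```bash
python3 drive.py '[[-0.001,-0.0015,0.01,0,0,0],[0,0,0.012,0,0,0],[0,0,0.010,0,0,0],[0,0,0.005,0,0,0],[0,0,0,0,0,0]]' >/dev/null
python3 drive.py '[[0,0,0.002,0,0,0],[0,0,0,0,0,0],[0,0,0,0,0,0],[0,0,0,0,0,0]]' >/dev/null
python3 st.py .481 .2475 .104 91.7
```

```text
t8.38 [0.4799 0.2481 0.1047] rot [ 3.141 -0.     1.601] F [-0.11 -1.16 -2.02] M [ 0.02  0.03 -0.  ] w0.217 ff59.0 q7 -0.33
turn rz 0.0005 then tool d [-0.0007  0.0011  0.0007]
```

```bash
python3 drive.py '[[0,0,0.001,0,0,0],[0,0,0.001,0,0,0],[0,0,0,0,0,0],[0,0,0,0,0,0]]' >/dev/null
python3 st.py .481 .2475 .104 91.7
```

```text
t8.72 [0.4805 0.2482 0.1039] rot [ 3.140e+00 -1.000e-03  1.601e+00] F [-0.6  -1.78  4.86] M [-0.21  0.43  0.02] w0.218 ff59.9 q7 -0.32
turn rz 0.0002 then tool d [-0.0007  0.0005 -0.0001]
```

```bash
python3 drive.py '[[0,0,0,0,0,0],[0,0,0,0,0,0],[0,0,0,0,0,0],[0,0,0,0,0,0]]' 0.5 60 >/dev/null
python3 drive.py '[[0,0,-0.015,0,0,0],[0,0,-0.03,0,0,0],[0,0,-0.04,0,0,0],[0,0,-0.04,0,0,0],[0,0,0,0,0,0]]' >/dev/null
python3 drive.py '[[0,0,0,0,0,0],[0,0,0,0,0,0]]' >/dev/null
python3 st.py .4415 -.232 .22 94; python3 - <<'E'
from h import *
a=robot.capture("scene");cv2.imwrite("pics/p2.png",cv2.resize(a[190:290,115:240],(800,600),interpolation=cv2.INTER_CUBIC)[:, :])
E
sed -i 's/\.112/Z/; s/^from h/import sys\nfrom h/' kn.py; sed -i 's/Z)/float((sys.argv+[.112])[1]))/; s/wray(s,\[c\[i\]\],.112)/wray(s,[c[i]],float((sys.argv+[.112])[1]))/' kn.py; python3 kn.py .122
```

```text
t9.63 [0.4792 0.2479 0.2269] rot [-3.141  0.     1.601] F [ 0.87 -0.1   1.15] M [ 0.01  0.05 -0.  ] w0.502 ff0.0 q7 -0.37
turn rz -0.0396 then tool d [-0.4761 -0.0711  0.0069]
[245 177  23  24 513] [255.8 188.6] [[0.4805 0.2513]] yaw 1.8 [0.019 0.021 0.02 ]
[ 419  189   93   90 1509] [454.  217.5] [[0.6625 0.2296]] yaw -32.6 [0.103 0.04  0.106]
[ 448  269   64   57 1055] [482.  295.4] [[0.7087 0.1482]] yaw -22.5 [0.015 0.095 0.016]
```

View pics/p2.png

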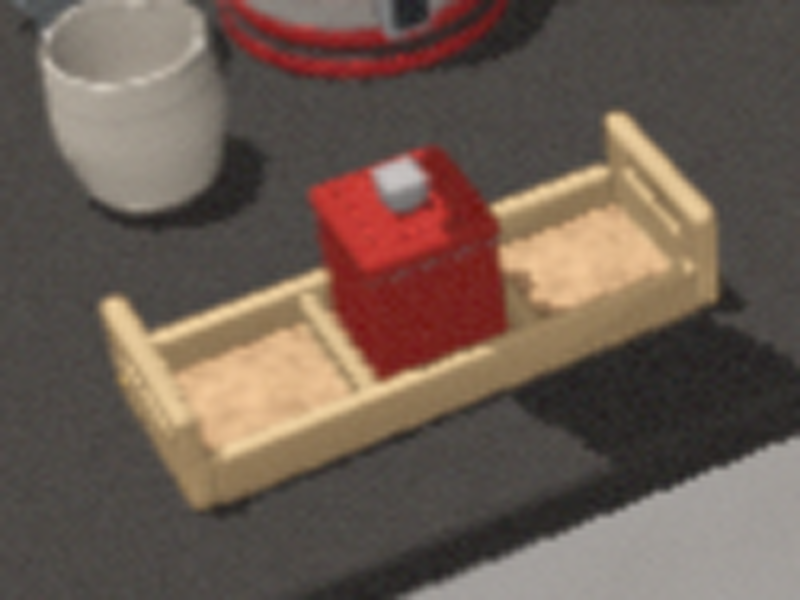

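Tin A stands upright in the middle well with even margins. Next, tin B.

```bash
python3 drive.py '[[0,0,0,0,0,-0.04],[-0.0395,-0.0059,0,0,0,0],[-0.0395,-0.0059,0,0,0,0],[-0.0395,-0.0059,0,0,0,0],[-0.0395,-0.0059,0,0,0,0]]' >/dev/null
python3 drive.py '[[-0.0395,-0.0059,0,0,0,0],[-0.0395,-0.0059,0,0,0,0],[-0.0395,-0.0059,0,0,0,0],[-0.0395,-0.0059,0,0,0,0],[-0.0395,-0.0059,0,0,0,0]]' >/dev/null
python3 drive.py '[[-0.0395,-0.0059,0,0,0,0],[-0.0395,-0.0059,0,0,0,0],[-0.0395,-0.0059,0,0,0,0],[0,0,0,0,0,0],[0,0,0,0,0,0]]' >/dev/null
python3 drive.py '[[0,0,0,0,0,0],[0,0,0,0,0,0],[0,0,0,0,0,0]]' >/dev/null
python3 st.py .4415 -.2325 .094 94; python3 kn.py
```

```text
t11.23 [ 0.4426 -0.2277  0.2267] rot [-3.141e+00 -1.000e-03  1.645e+00] F [-0.29 -0.59 -0.97] M [-0.01  0.04  0.03] w0.501 ff0.0 q7 0.68
turn rz 0.0040 then tool d [-0.0047 -0.0014  0.1327]
[243 183  22  23 466] [253.2 194.1] [[ 0.4428 -0.2321]] yaw 4.3 [0.02  0.022 0.02 ]
[240 297  20  24 408] [249.5 308.6] [[ 0.4484 -0.3599]] yaw 3.6 [0.029 0.02  0.029]
```

```bash
python3 drive.py '[[-0.005,-0.0005,0.02,0,0,0],[0,0,0.035,0,0,0],[0,0,0.035,0,0,0],[0,0,0.02,0,0,0],[0,0,0,0,0,0]]' >/dev/null
python3 drive.py '[[0,0,0,0,0,0],[0,0,0,0,0,0],[0,0,0,0,0,0]]' >/dev/null
python3 st.py .4422 -.2327 .094 94
```

```text
t11.95 [ 0.4437 -0.2355  0.1194] rot [3.138e+00 2.000e-03 1.642e+00] F [ 0.82  0.34 -0.4 ] M [ 0.    0.03 -0.02] w0.501 ff0.0 q7 0.78
turn rz 0.0010 then tool d [ 0.0029 -0.0013  0.0254]
```

```bash
python3 drive.py '[[0.002,0,0.014,0,0,0],[0,0,0.010,0,0,0],[0,0,0,0,0,0],[0,0,0,0,0,0],[0,0,0,0,0,0]]' >/dev/null
python3 st.py .4422 -.2327 .094 94
python3 drive.py '[[0,0,0,0,0,0],[0,0,0,0,0,0],[0,0,0,0,0,0],[0,0,0,0,0,0],[0,0,0,0,0,0]]' 0 60 >/dev/null
python3 st.py
python3 drive.py '[[0,0,-0.01,0,0,0],[0,0,-0.03,0,0,0],[0,0,-0.04,0,0,0],[0,0,-0.04,0,0,0],[0,0,-0.01,0,0,0]]' >/dev/null
python3 drive.py '[[0,0,0,0,0,0],[0,0,0,0,0,0],[0,0,0,0,0,0]]' >/dev/null
for i in 1 2 3; do python3 drive.py '[[0,0,0,0,0,0]]' >/dev/null; python3 st.py .4836 .162 .225 91.7; done
```

```text
t12.37 [ 0.4422 -0.2332  0.094 ] rot [3.141e+00 1.000e-03 1.641e+00] F [ 0.35 -0.73 -0.85] M [-0.01 -0.02  0.04] w0.502 ff0.0 q7 0.80
turn rz 0.0003 then tool d [ 0.0005 -0.     -0.    ]
t12.78 [ 0.4429 -0.2334  0.0941] rot [3.139e+00 1.000e-03 1.641e+00] F [ 1.24 -0.4   2.66] M [-0.08 -0.25 -0.07] w0.215 ff59.9 q7 0.80
t13.53 [ 0.4398 -0.2315  0.2203] rot [-3.135e+00 -3.000e-03  1.641e+00] F [-0.08  0.55 -6.45] M [-0.03 -0.02  0.01] w0.218 ff63.1 q7 0.69
turn rz 0.0404 then tool d [ 0.392   0.0555 -0.0047]
t13.62 [ 0.4404 -0.232   0.221 ] rot [-3.137e+00 -2.000e-03  1.641e+00] F [ 0.14  0.17 -5.79] M [-0.08 -0.02 -0.01] w0.216 ff63.1 q7 0.69
turn rz 0.0403 then tool d [ 0.3926  0.0548 -0.004 ]
t13.70 [ 0.441  -0.2324  0.2218] rot [-3.139e+00 -1.000e-03  1.641e+00] F [ 0.74 -0.5  -5.55] M [-0.04  0.01 -0.01] w0.218 ff63.1 q7 0.69
turn rz 0.0403 then tool d [ 0.393   0.0543 -0.0032]
```

B weighs about 5.8 N against A's 1.8 N, so B is the probable heaviest. I'll set it back and weigh C.

```bash
python3 drive.py '[[0,0,0.02,0,0,0],[0,0,0.035,0,0,0],[0,0,0.035,0,0,0],[0,0,0.02,0,0,0],[0,0,0.008,0,0,0]]' >/dev/null
python3 drive.py '[[0,0,0,0,0,0],[0,0,0,0,0,0],[0,0,0,0,0,0],[0,0,0,0,0,0]]' >/dev/null
python3 st.py .4422 -.2327 .094 94
```

```text
t14.45 [ 0.4435 -0.2339  0.1072] rot [3.138e+00 2.000e-03 1.641e+00] F [-0.24  0.11 -6.65] M [0.02 0.01 0.01] w0.213 ff63.1 q7 0.79
turn rz 0.0003 then tool d [ 0.0013 -0.0012  0.0132]
```

```bash
python3 drive.py '[[0,0,0.005,0,0,0],[0,0,0.005,0,0,0],[0,0,0.003,0,0,0],[0,0,0,0,0,0],[0,0,0,0,0,0]]' >/dev/null
python3 st.py
python3 drive.py '[[0,0,0.001,0,0,0],[0,0,0,0,0,0],[0,0,0,0,0,0]]' >/dev/null
python3 st.py .4422 -.2327 .094 94
```

```text
t14.87 [ 0.4431 -0.233   0.094 ] rot [ 3.139 -0.     1.641] F [-1.01  1.32  3.67] M [ 0.38  0.54 -0.07] w0.214 ff64.5 q7 0.80
t15.12 [ 0.4433 -0.2329  0.0939] rot [ 3.138e+00 -1.000e-03  1.642e+00] F [-2.01  3.36 11.2 ] M [0.65 0.98 0.04] w0.216 ff65.4 q7 0.80
turn rz 0.0009 then tool d [ 0.0003 -0.001  -0.0001]
```

Down on the worktop. Release, rise, go to C.

```bash
python3 drive.py '[[0,0,0,0,0,0],[0,0,0,0,0,0],[0,0,0,0,0,0],[0,0,0,0,0,0]]' 0.5 60 >/dev/null
python3 drive.py '[[0,0,-0.015,0,0,0],[0,0,-0.04,0,0,0],[0,0,-0.04,0,0,0],[0,0,-0.035,0,0,0],[0,0,0,0,0,0.08]]' >/dev/null
python3 drive.py '[[-0.032,0.004,0,0,0,0],[-0.032,0.002,0,0,0,0],[-0.032,0.002,0,0,0,0],[-0.032,0,0,0,0,0],[0,0,0,0,0,0]]' >/dev/null
python3 drive.py '[[0,0,0,0,0,0],[0,0,0,0,0,0],[0,0,0,0,0,0]]' >/dev/null
python3 st.py .4475 -.363 .094 89.2; python3 kn.py
```

```text
t16.53 [ 0.4492 -0.3594  0.221 ] rot [ 3.141e+00 -2.000e-03  1.563e+00] F [0.72 0.19 0.47] M [ 0.06 -0.05  0.01] w0.495 ff0.0 q7 0.90
turn rz 0.0061 then tool d [-0.0037 -0.0017  0.127 ]
[231  23  26  32 740] [243.4  38.7] [[ 0.4424 -0.2344]] yaw 4.2 [0.02  0.021 0.02 ]
[242 184  22  23 485] [252.5 195.1] [[ 0.4486 -0.3631]] yaw -0.4 [0.019 0.021 0.02 ]
[227 221  41  19 312] [247.9 226.2] [[ 0.444  -0.3941]] yaw 1.1 [0.038 0.018 0.039]
```

```bash
python3 drive.py '[[-0.0038,-0.001,0.02,0,0,0],[0,0,0.035,0,0,0],[0,0,0.035,0,0,0],[0,0,0.015,0,0,0],[0,0,0,0,0,0]]' >/dev/null
python3 drive.py '[[0,0,0,0,0,0],[0,0,0,0,0,0],[0,0,0,0,0,0]]' >/dev/null
python3 st.py .4482 -.363 .094 89.5
```

```text
t17.25 [ 0.4489 -0.3656  0.1185] rot [3.138e+00 2.000e-03 1.562e+00] F [ 0.13 -0.31 -0.08] M [-0.06  0.05  0.03] w0.499 ff0.0 q7 0.96
turn rz -0.0005 then tool d [ 0.0026 -0.0007  0.0245]
```

```bash
python3 drive.py '[[0.001,0,0.014,0,0,0],[0,0,0.010,0,0,0],[0,0,0,0,0,0],[0,0,0,0,0,0],[0,0,0,0,0,0]]' >/dev/null
python3 st.py .4482 -.363 .094 89.5
python3 drive.py '[[0,0,0,0,0,0],[0,0,0,0,0,0],[0,0,0,0,0,0],[0,0,0,0,0,0],[0,0,0,0,0,0]]' 0 60 >/dev/null
python3 st.py
python3 drive.py '[[0,0,-0.01,0,0,0],[0,0,-0.03,0,0,0],[0,0,-0.04,0,0,0],[0,0,-0.04,0,0,0],[0,0,-0.03,0,0,0]]' >/dev/null
python3 drive.py '[[0,0,0,0,0,0],[0,0,0,0,0,0],[0,0,0,0,0,0]]' >/dev/null
for i in 1 2 3; do python3 drive.py '[[0,0,0,0,0,0]]' >/dev/null; python3 st.py .4836 .162 .235 91.7; done
```

```text
t17.67 [ 0.4478 -0.3642  0.093 ] rot [3.141e+00 1.000e-03 1.561e+00] F [-0.55  0.72  0.13] M [ 0.03 -0.01  0.05] w0.498 ff0.0 q7 0.98
turn rz -0.0013 then tool d [ 0.0012  0.0004 -0.001 ]
t18.08 [ 0.4482 -0.3643  0.0931] rot [3.140e+00 1.000e-03 1.561e+00] F [ 0.39 -0.04  3.9 ] M [-0.   -0.04  0.01] w0.216 ff59.8 q7 0.98
t18.83 [ 0.4464 -0.3621  0.2395] rot [-3.137 -0.004  1.561] F [-0.1 -0.  -4. ] M [-0.    0.02  0.01] w0.218 ff60.0 q7 0.90
turn rz -0.0396 then tool d [0.5227 0.0528 0.0045]
t18.92 [ 0.4466 -0.3624  0.2398] rot [-3.138e+00 -3.000e-03  1.561e+00] F [-1.23 -0.17 -3.51] M [0.01 0.   0.06] w0.223 ff60.0 q7 0.90
turn rz -0.0395 then tool d [0.5231 0.0525 0.0048]
t19.00 [ 0.4469 -0.3629  0.2404] rot [-3.139e+00 -2.000e-03  1.561e+00] F [-0.24  1.21 -3.32] M [-0.01  0.01 -0.06] w0.220 ff60.0 q7 0.90
turn rz -0.0397 then tool d [0.5236 0.0523 0.0054]
```

C is about 3.6 N, so B is the heaviest. C goes in well_2.

```bash
python3 drive.py '[[0,0,0,0,0,-0.04],[0.037,0.0037,0,0,0,0],[0.037,0.0037,0,0,0,0],[0.037,0.0037,0,0,0,0],[0.037,0.0037,0,0,0,0]]' >/dev/null
python3 drive.py '[[0.037,0.0037,0,0,0,0],[0.037,0.0037,0,0,0,0],[0.037,0.0037,0,0,0,0],[0.037,0.0037,0,0,0,0],[0.037,0.0037,0,0,0,0]]' >/dev/null
python3 drive.py '[[0.037,0.0037,0,0,0,0],[0.037,0.0037,0,0,0,0],[0.037,0.0037,0,0,0,0],[0.037,0.0037,0,0,0,0],[0.037,0.0037,0,0,0,0]]' >/dev/null
python3 drive.py '[[0,0,0,0,0,0],[0,0,0,0,0,0],[0,0,0,0,0,0],[0,0,0,0,0,0]]' >/dev/null
python3 st.py .4836 .1615 .150 91.7
```

```text
t20.58 [0.4838 0.1536 0.242 ] rot [-3.141e+00  1.000e-03  1.598e+00] F [-0.43 -0.43 -3.84] M [ 0.05 -0.01  0.02] w0.218 ff60.0 q7 -0.20
turn rz -0.0024 then tool d [0.0079 0.0001 0.092 ]
```

```bash
python3 drive.py '[[0.0075,-0.001,0.02,0,0,0],[0,0,0.035,0,0,0],[0,0,0.03,0,0,0],[0,0,0.01,0,0,0],[0,0,0,0,0,0]]' >/dev/null
python3 drive.py '[[0,0,0,0,0,0],[0,0,0,0,0,0],[0,0,0,0,0,0]]' >/dev/null
python3 st.py .4836 .1615 .103 91.7
```

```text
t21.25 [0.4845 0.1632 0.1496] rot [ 3.137e+00 -2.000e-03  1.600e+00] F [-0.1   0.35 -3.61] M [ 0.05 -0.02  0.03] w0.220 ff60.1 q7 -0.18
turn rz -0.0003 then tool d [-0.0017 -0.0009  0.0466]
```

```bash
python3 drive.py '[[-0.001,0,0.012,0,0,0],[0,0,0.014,0,0,0],[0,0,0.010,0,0,0],[0,0,0.005,0,0,0],[0,0,0,0,0,0]]' >/dev/null
python3 drive.py '[[0,0,0.002,0,0,0],[0,0,0,0,0,0],[0,0,0,0,0,0],[0,0,0,0,0,0]]' >/dev/null
python3 st.py .4836 .1615 .103 91.7
```

```text
t22.00 [0.483  0.1622 0.1049] rot [ 3.14  -0.     1.601] F [-0.06  0.06 -3.85] M [-0.03 -0.03  0.01] w0.217 ff60.1 q7 -0.15
turn rz 0.0004 then tool d [-0.0007  0.0005  0.0019]
```

```bash
python3 drive.py '[[0,0,0.001,0,0,0],[0,0,0.001,0,0,0],[0,0,0.001,0,0,0],[0,0,0,0,0,0],[0,0,0,0,0,0]]' >/dev/null
python3 st.py .4836 .1615 .103 91.7
```

```text
t22.42 [0.4834 0.1618 0.1029] rot [ 3.14e+00 -1.00e-03  1.60e+00] F [-1.  -1.4  5.6] M [-0.24  0.55  0.03] w0.217 ff61.2 q7 -0.15
turn rz -0.0001 then tool d [-0.0003  0.0002 -0.0001]
```

```bash
python3 drive.py '[[0,0,0,0,0,0],[0,0,0,0,0,0],[0,0,0,0,0,0],[0,0,0,0,0,0]]' 0.5 60 >/dev/null
python3 drive.py '[[0,0,-0.015,0,0,0],[0,0,-0.03,0,0,0],[0,0,-0.04,0,0,0],[0,0,-0.04,0,0,0],[0,0,0,0,0,-0.04]]' >/dev/null
python3 drive.py '[[0,0,0,0,0,0],[0,0,0,0,0,0]]' >/dev/null
python3 st.py .443 -.233 .22 94; python3 - <<'E'
from h import *
a=robot.capture("scene");cv2.imwrite("pics/p3.png",cv2.resize(a[190:290,115:240],(800,600),interpolation=cv2.INTER_CUBIC)[:, :])
E
python3 kn.py .122
```

```text
t23.33 [0.4822 0.1621 0.2261] rot [-3.141 -0.     1.64 ] F [ 0.98  0.02 -0.03] M [ 0.   -0.02  0.02] w0.499 ff0.0 q7 -0.17
turn rz -0.0004 then tool d [-0.3914 -0.0667  0.0061]
[248  76  25  27 639] [260.   88.8] [[0.4806 0.2497]] yaw 4.0 [0.019 0.02  0.02 ]
[ 429  125   83  116 1596] [457.3 167.4] [[0.6556 0.1973]] yaw -13.4 [0.105 0.04  0.108]
[244 181  23  24 502] [254.6 192.8] [[0.4825 0.1621]] yaw 4.1 [0.02  0.022 0.02 ]
[462 201  35  28 609] [480.1 212.2] [[0.6871 0.1582]] yaw -3.1 [0.017 0.037 0.018]
```

View pics/p3.png

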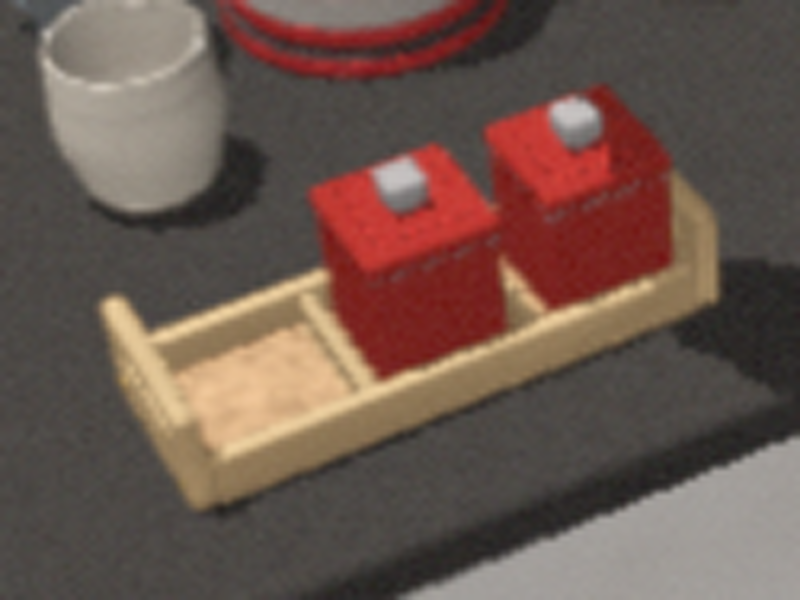

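Both light tins stand upright in wells 1 and 2. Now B.

```bash
python3 drive.py '[[-0.039,-0.0066,0,0,0,0],[-0.039,-0.0066,0,0,0,0],[-0.039,-0.0066,0,0,0,0],[-0.039,-0.0066,0,0,0,0],[-0.039,-0.0066,0,0,0,0]]' >/dev/null
python3 drive.py '[[-0.039,-0.0066,0,0,0,0],[-0.039,-0.0066,0,0,0,0],[-0.039,-0.0066,0,0,0,0],[-0.039,-0.0066,0,0,0,0],[-0.039,-0.0066,0,0,0,0]]' >/dev/null
python3 drive.py '[[0,0,0,0,0,0],[0,0,0,0,0,0],[0,0,0,0,0,0],[0,0,0,0,0,0],[0,0,0,0,0,0]]' >/dev/null
python3 st.py .443 -.233 .094 94; python3 kn.py
```

```text
t24.68 [ 0.4445 -0.2294  0.2257] rot [-3.141e+00 -1.000e-03  1.644e+00] F [ 0.59  0.68 -0.06] M [ 0.02 -0.01  0.01] w0.502 ff0.0 q7 0.70
turn rz 0.0038 then tool d [-0.0035 -0.0017  0.1317]
[240 182  22  22 461] [250.7 192.5] [[ 0.4422 -0.2322]] yaw 4.3 [0.019 0.021 0.02 ]
```

```bash
python3 drive.py '[[-0.0035,-0.003,0.02,0,0,0],[0,0,0.035,0,0,0],[0,0,0.035,0,0,0],[0,0,0.02,0,0,0],[0,0,0,0,0,0]]' >/dev/null
python3 drive.py '[[0,0,0,0,0,0],[0,0,0,0,0,0],[0,0,0,0,0,0]]' >/dev/null
python3 st.py .4427 -.2327 .094 94
python3 drive.py '[[0,0,0.014,0,0,0],[0,0,0.009,0,0,0],[0,0,0,0,0,0],[0,0,0,0,0,0],[0,0,0,0,0,0]]' >/dev/null
python3 st.py .4427 -.2327 .094 94
```

```text
t25.40 [ 0.443  -0.236   0.1183] rot [3.138e+00 2.000e-03 1.642e+00] F [ 0.21 -0.01  0.8 ] M [-0.04 -0.01 -0.02] w0.495 ff0.0 q7 0.79
turn rz 0.0011 then tool d [ 0.0033 -0.      0.0243]
t25.82 [ 0.4417 -0.2356  0.094 ] rot [3.141e+00 1.000e-03 1.641e+00] F [ 0.53 -0.1  -0.47] M [-0.02 -0.04  0.04] w0.499 ff0.0 q7 0.82
turn rz 0.0003 then tool d [ 0.0028  0.0012 -0.    ]
```

```bash
python3 drive.py '[[0.0025,0.001,0,0,0,0],[0,0,0,0,0,0],[0,0,0,0,0,0]]' >/dev/null
python3 drive.py '[[0,0,0,0,0,0],[0,0,0,0,0,0],[0,0,0,0,0,0],[0,0,0,0,0,0],[0,0,0,0,0,0]]' 0 80 >/dev/null
python3 st.py
python3 drive.py '[[0,0,-0.01,0,0,0],[0,0,-0.03,0,0,0],[0,0,-0.04,0,0,0],[0,0,-0.04,0,0,0],[0,0,-0.02,0,0,0]]' >/dev/null
python3 drive.py '[[0,0,0,0,0,0],[0,0,0,0,0,0],[0,0,0,0,0,0],[0,0,0,0,0,0],[0,0,0,0,0,0]]' >/dev/null
python3 st.py
python3 drive.py '[[0,0,0,0,0,0],[0,0,0,0,0,0],[0,0,0,0,0,0],[0,0,0,0,0,0],[0,0,0,0,0,0]]' >/dev/null
python3 st.py; python3 - <<'E'
from h import *
a=robot.capture("side");cv2.imwrite("pics/p4.png",a[80:290,60:440])
E
```

```text
t26.48 [ 0.4428 -0.2328  0.0937] rot [3.14  0.    1.641] F [1.91 0.06 2.77] M [ 0.1  -0.18 -0.05] w0.208 ff79.1 q7 0.81
t27.32 [ 0.4405 -0.2318  0.2308] rot [-3.137e+00 -2.000e-03  1.641e+00] F [-0.49 -0.74 -6.75] M [-0.04 -0.04 -0.02] w0.211 ff79.6 q7 0.70
t27.73 [ 0.4421 -0.2328  0.2333] rot [-3.142  0.     1.641] F [-0.26 -0.22 -5.86] M [-0.01 -0.04  0.03] w0.210 ff79.6 q7 0.70
```

View pics/p4.png

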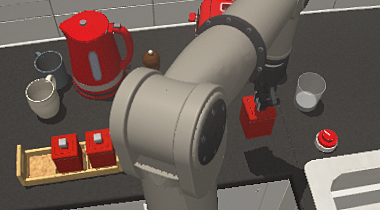

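The picture shows two tins in the tray at (66,150) and (100,147), and the heavy tin held upright at (257,115), well above the worktop.

```bash
python3 -c "
from rig import robot
print(robot.sign_off())"
```

```text
the job is handed in; nothing more can be done
None
```

Job handed in at about 28 s: the two lighter tins (about 1.8 N and 3.6 N) stand in the middle and last wells, and the heaviest (about 5.9 N) is held upright about 14 cm above the worktop; the hand-in returned no verdict.

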